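# Clear the dredger and flip open the nozzle box

## Robot

A 6-joint arm with a two-finger parallel gripper is mounted at the origin on the work surface. World frame = base frame: x ahead of the robot, y to its left, z up, the work surface at z = 0. Lengths are in m, angles in rad, forces in N, time in s.
With the tool pointing down it reaches from about 0.425 to 0.95 m from the base axis. Payload 3.5 kg.
Tool frame: the origin (TCP) lies on the centre line of the jaws, within the pads' length; the fingertips stand 11 mm ahead of it and the grasp point (between the pads) lies 8 mm behind it; z points along the fingers, y is the line along which they close (so a half turn about z gives the same grasp; the last joint's range is limited). The gripper opens to 85 mm and grips with 20 to 120 N. Pads are 22 mm wide; open, the fingers measure 114 mm over their backs; the gripper's body (76 mm by 85 mm) begins 54 mm behind the grasp point. The pads swing forward as they close: fully open they stand 13 mm farther back than shut.
Start: joints at [-1.291, 0.286, 1.577, -0, 1.279, -0.15], TCP at [0.281, -0.614, 0.242] pointing down, gripper open.
Joint ranges: [-2.77, 2.77], [-0.9, 2.22], [0.21, 2.48], [-1.53, 4.67], [0.24, 2.81], [-2.84, 2.84]. Speed limits (rad/s): [2.79, 2.79, 3.14, 3.14, 3.14, 3.14].

## Interface

Orientations are given as a unit quaternion [x, y, z, w].
In Python, from plant import ctrl gives the robot as it stands.
- The arm moves only by the tool step_arm, never from a script. Its argument "motion" is a list of rows, each an object with "offset": the shift along the tool's x, y, z in m, a list of three; "twist": the turn about the tool's z in degrees. A call has 1 to 12 rows; each row is the pose to reach, as a shift and turn from the pose commanded when the call began, along the tool's axes at that moment; what a row does not reach only later rows make up. A row lasts 1/10 s, in which the tool goes at most 50 mm and 8.59 degrees, less where a joint would pass 70% of its speed; a pose out of reach is approached as far as the arm can. A call with a gripper value outside its range is refused whole. "gripper" is the finger opening in m, from 0 to 0.0854, set as the call begins (left out, the last holds). The fingers move at their own pace and stop on an object; "grip_force" is the grip in N (left out, the last holds). Time passes only in rows, so rows that repeat a pose let the fingers close. It gives the time, the measured TCP pose, the force, the opening and the grip force at its end, in the units of the state.
- ctrl.get_state(): the state, without advancing time (a new reading comes with each control period).
- ctrl.read_camera(name): name is "scene" or "top"; returns the picture (384x512x3 uint8, blue, green, red); there is no depth.
- ctrl.calibration(name): a dict with "fx", "fy", "cx", "cy" (pixels), "cam_to_world" (4x4, takes a point from camera to world coordinates). Camera axes: x right, y up, looking along -z (the intrinsics and any distortion apply to the point x, -y, -z); pixel columns grow to the right and rows downward; lengths in m; the calibration is good to about 2 mm. A picture is of the moment at which its call begins. calibration takes no time and is no camera call.
- ctrl.sign_off(): hands the job in; it is judged then, once.
The state is a dict: "time": time; "qpos": joint angles; "dq": joint speeds; "joint_efforts": joint torques, N m; "eef_pos": TCP position; "tcp_rot": TCP orientation; "contact_force": force on the tool from outside, world axes, zero at the start; "wrist_torque": the same for the moment, N m; "opening": opening from 0.0 (shut) to 1.0 (fully open); "finger_force": force on a finger pad.
Only numpy, scipy, OpenCV 4.12 (cv2) and the standard library are available. Lean on these libraries where they do the work, as an engineer would, in place of code of your own. Each camera call takes 0.05 s, during which the arm holds its last target. There are 200 camera calls.

## Task

The piping nozzles are wanted for the cake. Push the sugar dredger that stands close behind the white nozzle box along the bench with the outside of your fingers, sideways or back, until it stands upright clear of where the lid will swing; only then flip the lid up by its tab, past upright, so that it falls right back against its stop and stays open on its own. Do not grip, lift or tip the dredger, leave the other things on the bench alone, and finish clear of everything.

Things in the scene. Friction and masses are not known exactly. Their poses are not given: they have to be found in the camera images.
- nozzle_box: White sheet-steel pastry nozzle box, fixed on the bench: 130 mm deep (its x), 160 mm wide (its y), 63 mm high shut; steel nozzles inside reach 51 mm above the bench. Origin: centre of its underside. Its x axis points from the tab side to the hinge side, z up. It stands sideways: tab to the robot's right (-y), hinge to its left (+y), turned up to about 20 degrees either way.
- lid_tab (a point): Outer edge of the lid's steel tab, at mid-width, on its underside. The tab is a flat tongue 70 mm wide (along the box's y), up to 5 mm thick, standing out 20 mm from the lid edge opposite the hinge; free space below it down to the bench. When shut: box frame x = -0.087, y = 0, z = 0.058; it moves with the lid, 154 mm from the hinge line.
- lid_hinge (a point): Mid-point of the lid's hinge line, which runs along the box's y axis at its upper edge (box frame x = 0.067, y = 0, z = 0.060).
- lid (a joint): Angle of the lid, rad: 0 shut, 1.57 upright, 2.3 lying back on its stop. The lid (166 mm wide, about 0.26 kg; 1 to 2 N at the tab lift it) turns freely with little friction: let go before upright it falls shut, past upright (about 1.6 on) it falls open to the stop.
- dredger_mid (a point): Centre (44 mm above its foot) of the sugar dredger: an upright round steel shaker with a perforated cap, 68 mm in diameter, 88 mm tall, about 0.4 kg, standing loose on the bench close behind the hinge side of the box (gap about 10 to 16 mm). Its z axis points up; it slides upright if pushed below half its height and tips if pushed near the top.
- ramekin_mid (a point): Bystander: white ceramic ramekin, 84 mm in diameter, 48 mm tall, beyond the dredger, outside the lid's swing. Point: its centre, 24 mm up.
- jar_mid (a point): Bystander: amber glass jar with a steel cap, 62 mm in diameter, 85 mm tall, beyond the dredger, outside the lid's swing. Point: its centre, about 42 mm up.
- spatula: Bystander: spatula with a black handle, 240 mm long, lying along its x axis on the bench to the robot's right of the box. Origin: near its middle, on the bench.
Mind the look-alikes: they are no part of the job. What is shaped like the part that bears dredger_mid but red is not meant.

How it is judged:
On the way, in this order (a step that is already met when the one before it is completed fails the run):
1. the dredger stands upright, clear of the lid's swing, while the lid is still shut ((y of dredger_mid in the frame of nozzle_box above 0.119 m or y of dredger_mid in the frame of nozzle_box below -0.119 m or x of dredger_mid in the frame of nozzle_box above 0.13 m) and angle between dredger_mid's own z axis and vertical below 0.1 rad and value of joint lid below 0.15 rad), for 0.2 s.
2. the lid lies back on its stop (value of joint lid above 2.2 rad), for 0.3 s.
At the end, for the whole second after the job is handed in: The lid lies still against its stop (over 2.2 rad, 126 degrees) with nothing holding it; the dredger stands upright (within 6 degrees) on the bench, clear of the lid: its centre more than 119 mm to either side of the box's middle or more than 130 mm behind it (box frame) (value of joint lid above 2.2 rad and velocity of joint lid between -0.1 and 0.1 rad/s and (y of dredger_mid in the frame of nozzle_box above 0.119 m or y of dredger_mid in the frame of nozzle_box below -0.119 m or x of dredger_mid in the frame of nozzle_box above 0.13 m) and angle between dredger_mid's own z axis and vertical below 0.1 rad and height (world z) of dredger_mid between 0.039 and 0.05 m); the robot touches nothing.
It fails at once if the lid is raised while the dredger still stands in its way (value of joint lid above 0.5 rad and x of dredger_mid in the frame of nozzle_box below 0.128 m and y of dredger_mid in the frame of nozzle_box between -0.117 and 0.117 m).
It fails at once if the dredger is gripped or rammed (contact force between the fingers and dredger above 20 N).
It fails at once if the dredger is lifted off the bench (height (world z) of dredger_mid above 0.056 m).
It fails at once if the dredger is tipped (angle between dredger_mid's own z axis and vertical above 0.5 rad).
It fails at once if a bystander is shoved or lifted (distance of any of ramekin_mid, jar_mid from where it was at the start of the episode above 0.02 m or distance of spatula from where it was at the start of the episode above 0.03 m).
It also fails if it takes over 59 s, if anything falls off the work surface, if the arm or the gripper's body presses on something with over 40 N, if the wrist force passes 120 N, or if a joint passes its speed limit or range.

## Working session

There is one attempt and no reset: what is moved stays moved. The work goes in short steps, Python scripts to look and compute and a tool call to move; the robot and the scene stay as the last step left them, time stands still between calls to the robot, and variables do not carry over. Pictures are saved under pics/ and viewed, at most 10 in all, crops included, and the job is handed in when it is done.

Besides the shell and the picture viewer there is one more tool, called after "Emit:" in YAML: its name, and indented under it one key for each argument. step_arm: Moves the arm, as the interface text tells. Its arguments: {"type":"object","properties":{"motion":{"type":"array"},"gripper":{"type":"number"},"grip_force":{"type":"number"}},"required":["motion"]}

```bash
mkdir -p pics; cat > h.py <<'E'
import numpy as np,cv2
from plant import ctrl
def ray(n,u,v):
    c=ctrl.calibration(n);M=np.array(c["cam_to_world"])
    d=np.array([(u-c["cx"])/c["fx"],-(v-c["cy"])/c["fy"],-1.])
    return M[:3,3],M[:3,:3]@d
def at(n,u,v,z):
    o,d=ray(n,u,v);return o+d*(z-o[2])/d[2]
def pix(n,p):
    c=ctrl.calibration(n);M=np.array(c["cam_to_world"])
    q=M[:3,:3].T@(np.array(p)-M[:3,3]);return c["cx"]+c["fx"]*q[0]/-q[2],c["cy"]-c["fy"]*q[1]/-q[2]
E
python3 - <<'E'
from h import *
for n in("top","scene"):
    cv2.imwrite(f"pics/{n}0.png",cv2.resize(ctrl.read_camera(n),(800,600),interpolation=cv2.INTER_CUBIC)); print({k:(np.round(v,3).tolist()) for k,v in ctrl.calibration(n).items()})
s=ctrl.get_state();print(s)
E
```

```text
{'fx': 494.442, 'fy': 494.442, 'cx': 251.574, 'cy': 187.615, 'cam_to_world': [[0.017, 0.995, -0.093, 0.465], [-1.0, 0.018, 0.008, -0.063], [0.01, 0.093, 0.996, 1.265], [0.0, 0.0, 0.0, 1.0]]}
{'fx': 348.69, 'fy': 348.69, 'cx': 259.756, 'cy': 195.316, 'cam_to_world': [[-0.452, -0.729, 0.513, 1.052], [0.892, -0.365, 0.268, 0.198], [-0.008, 0.579, 0.815, 0.832], [0.0, 0.0, 0.0, 1.0]]}
{'time': 0.1, 'qpos': array([-1.29097556e+00,  2.87124418e-01,  1.57804504e+00, -3.08950346e-07,
        1.27864060e+00, -1.49976156e-01]), 'dq': array([-0.00045035, -0.00164921, -0.00440951,  0.00043858,  0.00132028,
        0.00103055]), 'joint_efforts': array([-6.73368595e-05, -4.07300806e+01, -2.93700922e+01, -1.81516170e-04,
        3.43934633e-03,  2.45537308e-06]), 'eef_pos': array([ 0.28114108, -0.61302077,  0.24104611]), 'tcp_rot': array([ 9.76997442e-01,  2.13248138e-01, -7.20766564e-05, -1.10635904e-03]), 'contact_force': array([ 0.59833399,  0.31022946, -0.16289647]), 'wrist_torque': array([-0.04065732,  0.03875054,  0.0126955 ]), 'finger_force': 0.0, 'opening': 1.0010533030518047}
```

View pics/top0.png

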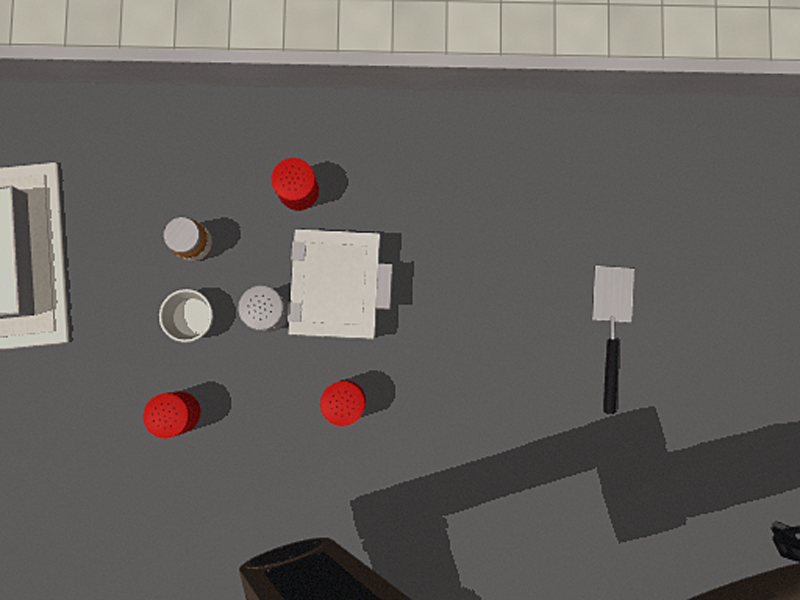

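View pics/scene0.png

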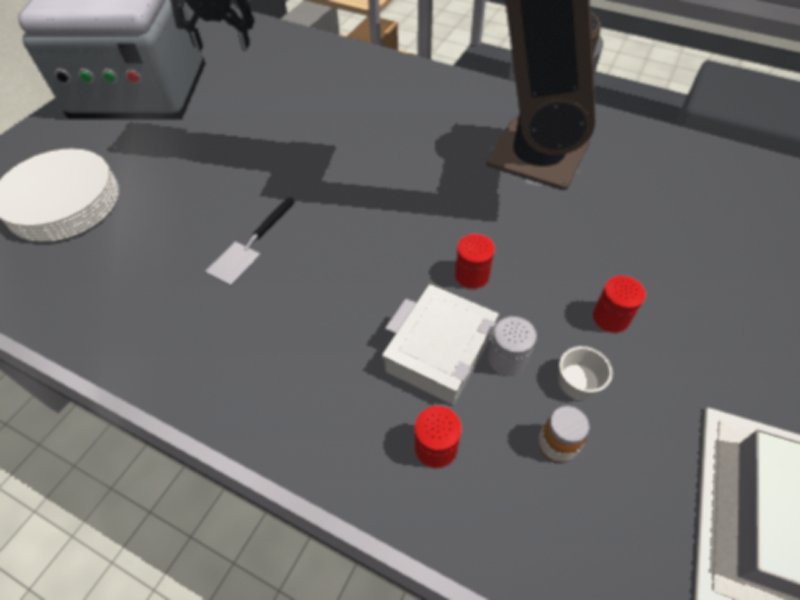

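Top view (800×600 picture): the lid corners are at about (295,229), (381,233), (376,339) and (289,335), with the tab on the right at (392,287). The steel dredger cap is at (261,307), the ramekin at (186,315) and the jar at (186,237). Red look-alikes are at (295,178), (343,403) and (168,414), and the spatula is at (612,340).

```bash
cat >> h.py <<'E'
def a8(n,u,v,z): return at(n,u*.64,v*.64,z)
E
python3 - <<'E'
from h import *
c=[a8("top",*p,.063)[:2] for p in [(295,229),(381,233),(376,339),(289,335)]]
print(np.round(c,4))
c=np.array(c); wy=c[0]+c[1]-c[2]-c[3]; wx=c[0]+c[3]-c[1]-c[2]
ctr=c.mean(0); print("lens",np.linalg.norm(wy)/2,np.linalg.norm(wx)/2)
# box x dir = wx ; box y = z cross x
a1=np.arctan2(wx[1],wx[0]); yv=wy; a2=np.arctan2(yv[1],yv[0])+np.pi/2
print("yaw",np.degrees(a1),np.degrees(a2)); th=(a1+a2)/2
bx=np.array([np.cos(th),np.sin(th)]);by=np.array([-bx[1],bx[0]])
print("ctr",ctr,"bx",bx,"by",by)
print("tab edge",a8("top",392,286,.06))
for k,p,z in [("dredger",(261,307),.088),("ram",(186,315),.048),("jar",(186,237),.085),("red1",(293,178),.088),("red2",(343,403),.088),("red3",(166,415),.088)]:
    w=a8("top",*p,z)[:2]; d=w-ctr; print(k,w.round(4),"box",round(d@bx,4),round(d@by,4))
w=a8("scene",515,332,.088);print("dredger scene",w)
print("box corners scene",[a8("scene",*p,.063)[:2].round(3) for p in [(436,287),(498,318),(458,390),(386,345)]])
E
```

```text
[[ 0.6759  0.0838]
 [ 0.672  -0.0516]
 [ 0.5052 -0.0469]
 [ 0.5091  0.0884]]
lens 0.16686534898213948 0.1353727697091877
yaw 88.3553888019973 88.40680838763859
ctr [0.5905503  0.01842932] bx [0.0282514  0.99960085] by [-0.99960085  0.0282514 ]
tab edge [ 0.58875345 -0.07035015  0.06      ]
dredger [0.5501 0.1291] box 0.1095 0.0435
ram [0.5383 0.2531] box 0.2331 0.0588
jar [0.6564 0.2485] box 0.2319 -0.0594
red1 [0.7515 0.0862] box 0.0722 -0.1589
red2 [0.407  0.0008] box -0.0228 0.183
red3 [0.3848 0.2665] box 0.2421 0.2127
dredger scene [0.55172414 0.13465803 0.088     ]
box corners scene [array([ 0.508, -0.025]), array([0.521, 0.097]), array([0.676, 0.091]), array([ 0.654, -0.048])]
```

Emit:
step_arm:
  motion:
    - {"offset":[0.037,-0.0315,0],"twist":2.2}
    - {"offset":[0.074,-0.063,0],"twist":4.4}
    - {"offset":[0.111,-0.0945,0],"twist":6.6}
    - {"offset":[0.148,-0.126,0],"twist":8.8}
    - {"offset":[0.185,-0.1575,0],"twist":11}
    - {"offset":[0.222,-0.189,0],"twist":13.2}
    - {"offset":[0.259,-0.2205,0],"twist":15.4}
    - {"offset":[0.296,-0.252,0],"twist":17.6}
    - {"offset":[0.333,-0.2835,0],"twist":19.8}
    - {"offset":[0.37,-0.315,0],"twist":22}
    - {"offset":[0.407,-0.3465,0],"twist":24.2}
    - {"offset":[0.444,-0.378,0],"twist":26.2}
  gripper: 0.025
  grip_force: 20

```text
time: 1.3
eef_pos: [0.5276, -0.0829, 0.242]
tcp_rot: [1.0, -0.014, -0.0, -0.0]
contact_force: [0.5, -0.2, 0.9]
opening: 0.294
finger_force: 0.0
```

Emit:
step_arm:
  motion:
    - {"offset":[0.017,-0.043,0],"twist":0}
    - {"offset":[0.034,-0.087,0],"twist":0}
    - {"offset":[0.052,-0.13,0],"twist":0}
    - {"offset":[0.069,-0.173,0],"twist":0}
    - {"offset":[0.087,-0.2165,0],"twist":0}
    - {"offset":[0.087,-0.2165,0.04],"twist":0}
    - {"offset":[0.087,-0.2165,0.08],"twist":0}
    - {"offset":[0.087,-0.2165,0.12],"twist":0}
    - {"offset":[0.087,-0.2165,0.15],"twist":0}
    - {"offset":[0.087,-0.2165,0.18],"twist":0}
    - {"offset":[0.087,-0.2165,0.202],"twist":0}
    - {"offset":[0.087,-0.2165,0.202],"twist":0}

```text
time: 2.5
eef_pos: [0.6166, 0.1289, 0.0355]
tcp_rot: [1.0, -0.014, -0.005, 0.0]
contact_force: [-0.7, 1.0, -0.1]
opening: 0.294
finger_force: 0.0
```

```bash
python3 - <<'E'
from h import *
im=ctrl.read_camera("scene")
cv2.imwrite("pics/s1.png",cv2.resize(im[160:320,220:420],(800,640)[:2],interpolation=cv2.INTER_CUBIC)[:600])
print(ctrl.get_state()["eef_pos"],ctrl.get_state()["contact_force"])
E
```

```text
[0.61843876 0.12897339 0.03798902] [-0.07432561 -0.31488345  0.51013502]
```

View pics/s1.png

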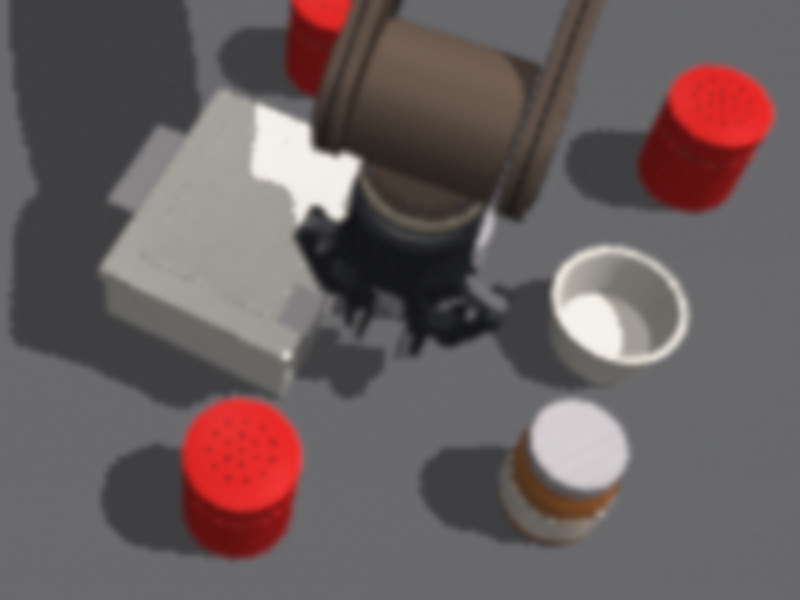

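The scene crop shows the open-notched fingers standing on the bench side of the dredger between the box (left) and the jar (570,470). The dredger is hidden behind the gripper, and nothing is touching. I'll push toward the robot.

Emit:
step_arm:
  motion:
    - {"offset":[-0.006,0,0]}
    - {"offset":[-0.012,0,0]}
    - {"offset":[-0.016,0,0]}
    - {"offset":[-0.019,0,0]}
    - {"offset":[-0.022,0,0]}
    - {"offset":[-0.025,0,0]}
    - {"offset":[-0.028,0,0]}
    - {"offset":[-0.031,0,0]}
    - {"offset":[-0.034,0,0]}
    - {"offset":[-0.038,0,0]}
    - {"offset":[-0.042,0,0]}
    - {"offset":[-0.046,0,0]}

```text
invalid input at $.motion[0]: expected keys offset, twist
```

Emit:
step_arm:
  motion:
    - {"offset":[-0.006,0,0],"twist":0}
    - {"offset":[-0.012,0,0],"twist":0}
    - {"offset":[-0.016,0,0],"twist":0}
    - {"offset":[-0.019,0,0],"twist":0}
    - {"offset":[-0.022,0,0],"twist":0}
    - {"offset":[-0.025,0,0],"twist":0}
    - {"offset":[-0.028,0,0],"twist":0}
    - {"offset":[-0.031,0,0],"twist":0}
    - {"offset":[-0.034,0,0],"twist":0}
    - {"offset":[-0.038,0,0],"twist":0}
    - {"offset":[-0.042,0,0],"twist":0}
    - {"offset":[-0.046,0,0],"twist":0}

```text
time: 3.75
eef_pos: [0.5753, 0.1302, 0.0412]
tcp_rot: [1.0, -0.014, 0.002, 0.0]
contact_force: [4.1, 0.5, 2.8]
opening: 0.29
finger_force: 1.2
```

```bash
python3 - <<'E'
from h import *
im=ctrl.read_camera("scene");t=ctrl.read_camera("top")
a=cv2.resize(im[160:310,220:420],(400,300),interpolation=cv2.INTER_CUBIC);b=cv2.resize(t[90:290,80:280],(400,400),interpolation=cv2.INTER_CUBIC)[:300]
cv2.imwrite("pics/s2.png",np.hstack([a,b]))
print(ctrl.get_state()["eef_pos"],ctrl.get_state()["contact_force"])
E
```

```text
[0.57448121 0.13024104 0.040804  ] [4.01988567 0.05896198 2.88939107]
```

View pics/s2.png

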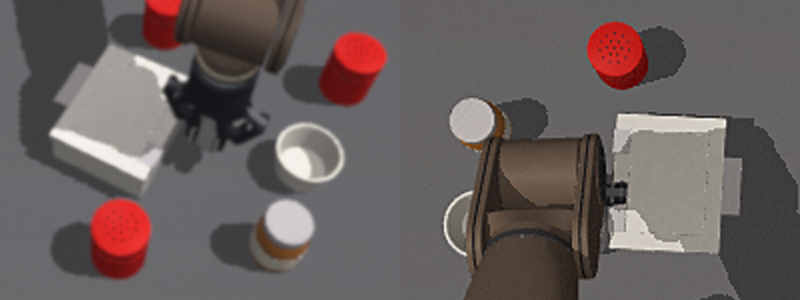

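```bash
python3 - <<'E'
from h import *
for i in range(3):
    im=ctrl.read_camera("scene"); s=ctrl.get_state();print(s["eef_pos"].round(4),s["contact_force"].round(2),s["wrist_torque"].round(3),s["time"])
cv2.imwrite("pics/s3.png",cv2.resize(im[185:265,270:370],(800,640),interpolation=cv2.INTER_CUBIC)[:600])
E
```

```text
[0.5745 0.1302 0.0407] [4.27 0.66 2.16] [ 0.057 -0.53  -0.014] 3.9
[0.5746 0.1303 0.0407] [3.48 0.01 2.04] [ 0.062 -0.567 -0.015] 3.95
[0.5746 0.1302 0.0406] [5.1  0.29 3.08] [ 0.052 -0.506  0.025] 4.0
```

View pics/s3.png

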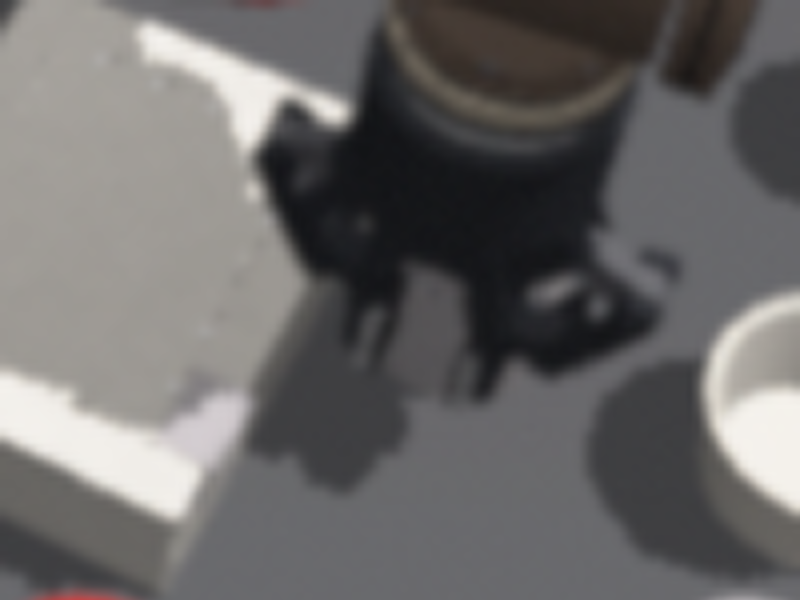

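The gripper hides the dredger. A visible grey strip between the fingers at crop (435,330) and the 2–3 N upward force suggest contact high up on the finger linkage. I'll back off and look at the result.

Emit:
step_arm:
  motion:
    - {"offset":[0.008,0,0],"twist":0}
    - {"offset":[0.02,0,0],"twist":0}
    - {"offset":[0.05,0,0],"twist":0}
    - {"offset":[0.05,0,-0.04],"twist":0}
    - {"offset":[0.05,0,-0.08],"twist":0}
    - {"offset":[0.05,0,-0.12],"twist":0}
    - {"offset":[0.05,0.03,-0.15],"twist":0}
    - {"offset":[0.05,0.07,-0.17],"twist":0}
    - {"offset":[0.05,0.12,-0.17],"twist":0}
    - {"offset":[0.05,0.17,-0.17],"twist":0}
    - {"offset":[0.05,0.22,-0.17],"twist":0}
    - {"offset":[0.05,0.27,-0.17],"twist":0}

```text
time: 5.2
eef_pos: [0.616, -0.1427, 0.2091]
tcp_rot: [1.0, -0.014, -0.002, -0.001]
contact_force: [0.9, -1.0, -0.3]
opening: 0.294
finger_force: 0.0
```

```bash
python3 - <<'E'
from h import *
im=ctrl.read_camera("scene");t=ctrl.read_camera("top")
a=cv2.resize(im[170:270,250:350],(400,400),interpolation=cv2.INTER_CUBIC);b=cv2.resize(t[130:230,100:200],(400,400),interpolation=cv2.INTER_CUBIC)
cv2.imwrite("pics/s4.png",np.hstack([a,b]))
s=ctrl.get_state();print(s["eef_pos"],s["contact_force"],s["wrist_torque"])
E
```

```text
[ 0.61597577 -0.14684254  0.20900217] [ 0.19244981  1.09285649 -0.57159625] [0.00101111 0.01116413 0.00715733]
```

View pics/s4.png

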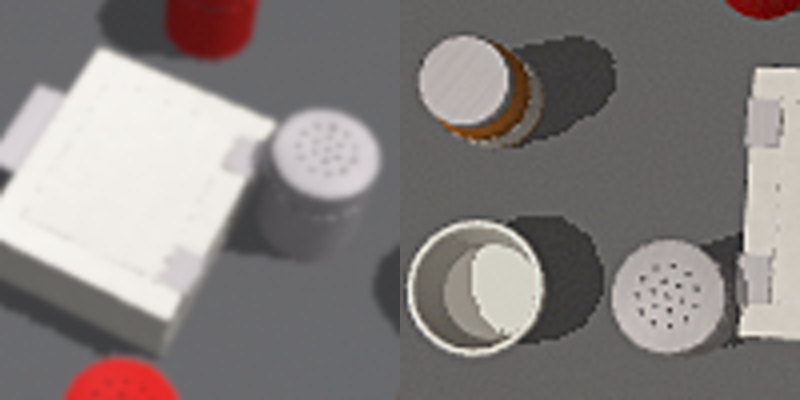

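The dredger slid upright about 18 mm toward the robot: its cap is now at crop (668,297), image (167,204). The push works, so I'll return and continue.

Emit:
step_arm:
  motion:
    - {"offset":[0,-0.05,0],"twist":0}
    - {"offset":[-0.005,-0.1,0],"twist":0}
    - {"offset":[-0.01,-0.15,0],"twist":0}
    - {"offset":[-0.015,-0.2,0],"twist":0}
    - {"offset":[-0.019,-0.245,0],"twist":0}
    - {"offset":[-0.019,-0.277,0],"twist":0}
    - {"offset":[-0.019,-0.277,0.04],"twist":0}
    - {"offset":[-0.019,-0.277,0.08],"twist":0}
    - {"offset":[-0.019,-0.277,0.12],"twist":0}
    - {"offset":[-0.019,-0.277,0.15],"twist":0}
    - {"offset":[-0.019,-0.277,0.17],"twist":0}
    - {"offset":[-0.019,-0.277,0.17],"twist":0}

```text
time: 6.5
eef_pos: [0.6015, 0.1369, 0.0351]
tcp_rot: [1.0, -0.013, -0.006, 0.0]
contact_force: [-1.6, 0.2, 0.3]
opening: 0.289
finger_force: 0.0
```

Emit:
step_arm:
  motion:
    - {"offset":[-0.01,0,0],"twist":0}
    - {"offset":[-0.016,0,0],"twist":0}
    - {"offset":[-0.02,0,0],"twist":0}
    - {"offset":[-0.024,0,0],"twist":0}
    - {"offset":[-0.028,0,0],"twist":0}
    - {"offset":[-0.032,0,0],"twist":0}
    - {"offset":[-0.036,0,0],"twist":0}
    - {"offset":[-0.04,0,0],"twist":0}
    - {"offset":[-0.044,0,0],"twist":0}
    - {"offset":[-0.048,0,0],"twist":0}
    - {"offset":[-0.052,0,0],"twist":0}
    - {"offset":[-0.056,0,0],"twist":0}

```text
time: 7.7
eef_pos: [0.5508, 0.1377, 0.0414]
tcp_rot: [1.0, -0.014, 0.002, 0.0]
contact_force: [5.1, -1.1, 2.7]
opening: 0.295
finger_force: 1.0
```

Emit:
step_arm:
  motion:
    - {"offset":[-0.004,0,0],"twist":0}
    - {"offset":[-0.008,0,0],"twist":0}
    - {"offset":[-0.012,0,0],"twist":0}
    - {"offset":[-0.016,0,0],"twist":0}
    - {"offset":[-0.02,0,0],"twist":0}
    - {"offset":[-0.024,0,0],"twist":0}
    - {"offset":[-0.028,0,0],"twist":0}
    - {"offset":[-0.032,0,0],"twist":0}
    - {"offset":[-0.036,0,0],"twist":0}
    - {"offset":[-0.04,0,0],"twist":0}
    - {"offset":[-0.044,0,0],"twist":0}
    - {"offset":[-0.048,0,0],"twist":0}

```text
time: 8.9
eef_pos: [0.5025, 0.1396, 0.0411]
tcp_rot: [1.0, -0.014, 0.001, -0.0]
contact_force: [5.9, -0.3, 2.0]
opening: 0.294
finger_force: 1.2
```

Emit:
step_arm:
  motion:
    - {"offset":[-0.003,0,0],"twist":0}
    - {"offset":[-0.006,0,0],"twist":0}
    - {"offset":[-0.006,0,0],"twist":0}
    - {"offset":[0.01,0,0],"twist":0}
    - {"offset":[0.04,0,0],"twist":0}
    - {"offset":[0.06,0,0],"twist":0}
    - {"offset":[0.06,0,-0.05],"twist":0}
    - {"offset":[0.06,0,-0.1],"twist":0}
    - {"offset":[0.07,0.03,-0.13],"twist":0}
    - {"offset":[0.08,0.07,-0.15],"twist":0}
    - {"offset":[0.09,0.12,-0.15],"twist":0}
    - {"offset":[0.1,0.17,-0.15],"twist":0}

```text
time: 10.1
eef_pos: [0.5949, -0.0319, 0.1896]
tcp_rot: [1.0, -0.013, -0.002, -0.001]
contact_force: [0.9, -0.2, -1.2]
opening: 0.292
finger_force: 0.0
```

Emit:
step_arm:
  motion:
    - {"offset":[0,0.05,0],"twist":8}
    - {"offset":[0,0.1,0],"twist":16}
    - {"offset":[0,0.12,0],"twist":24}
    - {"offset":[0,0.12,0],"twist":32}
    - {"offset":[0,0.12,0],"twist":40}
    - {"offset":[0,0.12,0],"twist":48}
    - {"offset":[0,0.12,0],"twist":56}
    - {"offset":[0,0.12,0],"twist":64}
    - {"offset":[0,0.12,0],"twist":72}
    - {"offset":[0,0.12,0],"twist":80}
    - {"offset":[0,0.12,0],"twist":88}
    - {"offset":[0,0.12,0],"twist":90}
  gripper: 0.0854

```text
time: 11.3
eef_pos: [0.5909, -0.1499, 0.1878]
tcp_rot: [-0.696, 0.718, 0.004, -0.001]
contact_force: [-0.2, -0.6, 0.1]
opening: 0.999
finger_force: 0.0
```

```bash
python3 - <<'E'
from h import *
im=ctrl.read_camera("scene");t=ctrl.read_camera("top")
b=cv2.resize(t[120:280,80:280],(800,640),interpolation=cv2.INTER_CUBIC)[:600]
cv2.imwrite("pics/s5.png",b); cv2.imwrite("pics/s5s.png",im)
s=ctrl.get_state();print(s["eef_pos"],s["tcp_rot"],s["qpos"])
E
```

```text
[ 0.59120098 -0.15007431  0.18803593] [-0.69741161  0.71666185  0.00341182 -0.00109285] [-4.14992455e-01  1.97646300e-01  1.78556823e+00  5.76677262e-04
  1.16552372e+00  2.75359590e+00]
```

View pics/s5.png

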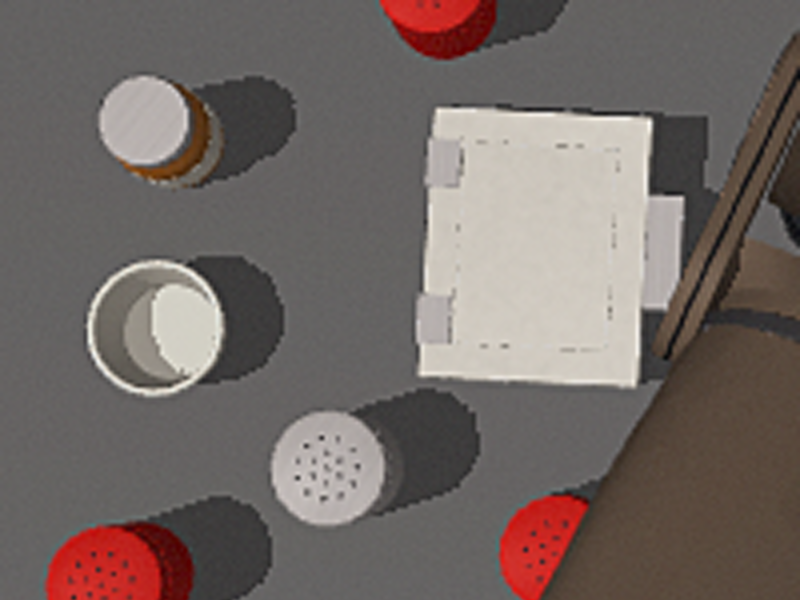

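The dredger stands at crop (328,467), well clear of the box toward the robot. The tab spans crop x 646–684 and y 196–310. Joint 6 is near its limit, so I'll turn the wrist a half turn back.

Emit:
step_arm:
  motion:
    - {"offset":[0,0,0],"twist":-8}
    - {"offset":[0,0,0],"twist":-16}
    - {"offset":[0,0,0],"twist":-24}
    - {"offset":[0,0,0],"twist":-32}
    - {"offset":[0,0,0],"twist":-40}
    - {"offset":[0,0,0],"twist":-48}
    - {"offset":[0,0,0],"twist":-56}
    - {"offset":[0,0,0],"twist":-64}
    - {"offset":[0,0,0],"twist":-72}
    - {"offset":[0,0,0],"twist":-80}
    - {"offset":[0,0,0],"twist":-88}
    - {"offset":[0,0,0],"twist":-90}

```text
time: 12.6
eef_pos: [0.5918, -0.1504, 0.1888]
tcp_rot: [1.0, -0.012, -0.002, -0.001]
contact_force: [-0.6, 0.1, 0.1]
opening: 1.0
finger_force: 0.0
```

Emit:
step_arm:
  motion:
    - {"offset":[0,0,0],"twist":-8}
    - {"offset":[0,0,0],"twist":-16}
    - {"offset":[0,0,0],"twist":-24}
    - {"offset":[0,0,0],"twist":-32}
    - {"offset":[0,0,0],"twist":-40}
    - {"offset":[0,0,0],"twist":-48}
    - {"offset":[0,0,0],"twist":-56}
    - {"offset":[0,0,0],"twist":-64}
    - {"offset":[0,0,0],"twist":-72}
    - {"offset":[0,0,0],"twist":-80}
    - {"offset":[0,0,0],"twist":-88}
    - {"offset":[0,0,0],"twist":-90}

```text
time: 13.8
eef_pos: [0.5918, -0.1504, 0.1888]
tcp_rot: [0.715, 0.699, -0.001, -0.002]
contact_force: [0.8, 0.3, -1.1]
opening: 0.998
finger_force: 0.0
```

```bash
python3 - <<'E'
from h import *
f=lambda u,v,z: at("top",80+u/4,120+v/4,z)
ctr=np.array([.5906,.0184]);bx=np.array([.0283,.9996]);by=np.array([-.9996,.0283])
w=f(328,467,.088)[:2];print("dredger",w,(w-ctr)@bx,(w-ctr)@by)
c=np.array([f(*p,.063)[:2] for p in [(434,108),(652,116),(637,386),(419,376)]]);print(c.round(4),c.mean(0))
print("tab corners",[f(*p,.061)[:2].round(4) for p in [(684,197),(680,310)]])
s=ctrl.get_state();print(s["eef_pos"],s["tcp_rot"],s["qpos"])
from scipy.spatial.transform import Rotation as R
print(R.from_quat(s["tcp_rot"]).as_matrix().round(3))
E
```

```text
dredger [0.45442292 0.13791861] 0.11561699336708507 0.13950498205902728
[[ 0.6748  0.0845]
 [ 0.6723 -0.0495]
 [ 0.5063 -0.0435]
 [ 0.5101  0.0889]] [0.59084321 0.02010689]
tab corners [array([ 0.6227, -0.0701]), array([ 0.5531, -0.0688])]
[ 0.59176694 -0.15044296  0.18877553] [ 0.71523081  0.69888351 -0.00079116 -0.00246854] [-4.15110995e-01  1.97284066e-01  1.78455360e+00  4.04217192e-04
  1.16492616e+00 -3.92152386e-01]
[[ 0.023  1.    -0.005]
 [ 1.    -0.023  0.002]
 [ 0.002 -0.005 -1.   ]]
```

Emit:
step_arm:
  motion:
    - {"offset":[0.04,-0.003,0],"twist":0}
    - {"offset":[0.083,-0.006,0],"twist":0}
    - {"offset":[0.083,-0.006,0.03],"twist":0}
    - {"offset":[0.083,-0.006,0.06],"twist":0}
    - {"offset":[0.083,-0.006,0.08],"twist":0}
    - {"offset":[0.083,-0.006,0.095],"twist":0}
    - {"offset":[0.083,-0.006,0.11],"twist":0}
    - {"offset":[0.083,-0.006,0.12],"twist":0}
    - {"offset":[0.083,-0.006,0.127],"twist":0}
    - {"offset":[0.083,-0.006,0.132],"twist":0}
    - {"offset":[0.083,-0.006,0.132],"twist":0}
    - {"offset":[0.083,-0.006,0.132],"twist":0}

```text
time: 15.0
eef_pos: [0.5899, -0.0684, 0.0589]
tcp_rot: [0.717, 0.697, 0.0, 0.0]
contact_force: [1.0, -0.5, 0.3]
opening: 0.996
finger_force: 0.0
```

```bash
python3 - <<'E'
from h import *
im=ctrl.read_camera("scene")
cv2.imwrite("pics/s6.png",cv2.resize(im[140:260,200:360],(800,600),interpolation=cv2.INTER_CUBIC))
s=ctrl.get_state();print(s["eef_pos"],s["contact_force"])
E
```

```text
[ 0.59005775 -0.0683904   0.05912019] [-1.11025379  0.37992908 -0.18768166]
```

View pics/s6.png

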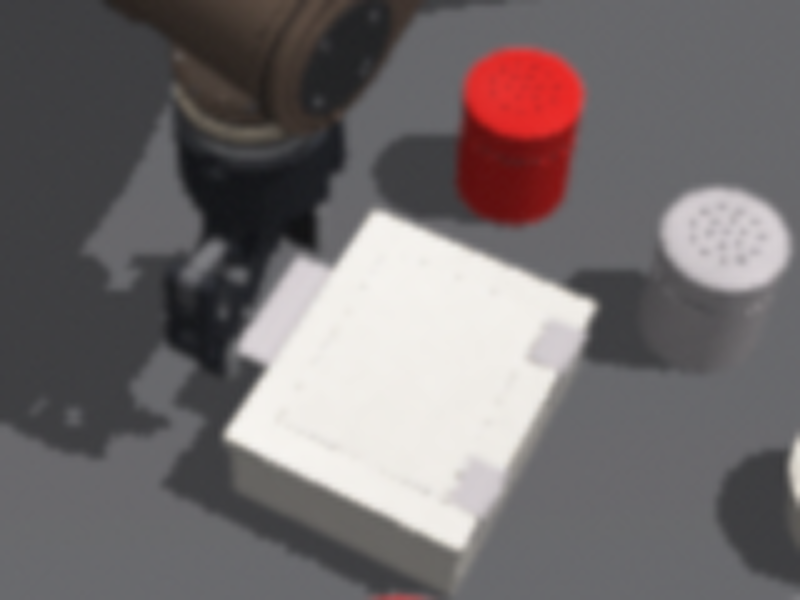

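The scene crop shows the box shut and the dredger upright at (720,270). The near finger ends around (215,365), just beside the tab corner at (255,355). I'll check this by projection.

```bash
python3 - <<'E'
from h import *
def q(p): u,v=pix("scene",p); return round((u-200)*5),round((v-140)*5)
for z in(.043,.048,.057,.07):print(z,[q((.59+dx,-.0684+dy,z)) for dx in(.0427,.057) for dy in(-.011,.011)])
print("tab",q((.6227,-.0701,.06)),q((.5531,-.0688,.06)),"lid corner",q((.672,-.0495,.063)))
E
```

```text
0.043 [(204, 371), (240, 386), (191, 391), (227, 407)]
0.048 [(203, 366), (240, 382), (190, 386), (227, 402)]
0.057 [(202, 357), (239, 372), (189, 377), (226, 393)]
0.07 [(201, 343), (238, 359), (188, 364), (225, 380)]
tab (227, 346) (289, 252) lid corner (216, 430)
```

Emit:
step_arm:
  motion:
    - {"offset":[0.001,-0.002,0.005],"twist":0}
    - {"offset":[0.001,-0.002,0.01],"twist":0}
    - {"offset":[0.001,-0.002,0.01],"twist":0}

```text
time: 15.35
eef_pos: [0.5867, -0.0669, 0.0473]
tcp_rot: [0.717, 0.697, -0.0, -0.001]
contact_force: [-0.7, 0.2, -0.2]
opening: 1.001
finger_force: 0.0
```

Emit:
step_arm:
  motion:
    - {"offset":[0,0,0],"twist":0}
    - {"offset":[0,0,0],"twist":0}
    - {"offset":[0,0,0],"twist":0}
    - {"offset":[0,0,0],"twist":0}
    - {"offset":[0,0,0],"twist":0}
  gripper: 0.062
  grip_force: 25

```text
time: 15.85
eef_pos: [0.5885, -0.0672, 0.049]
tcp_rot: [0.717, 0.697, 0.001, 0.001]
contact_force: [2.0, 1.6, 2.0]
opening: 0.8
finger_force: 28.3
```

Emit:
step_arm:
  motion:
    - {"offset":[0.0002,0,-0.0077],"twist":0}
    - {"offset":[0.0011,0,-0.0183],"twist":0}
    - {"offset":[0.0037,0,-0.0334],"twist":0}
    - {"offset":[0.0078,0,-0.0481],"twist":0}
    - {"offset":[0.0133,0,-0.0624],"twist":0}
    - {"offset":[0.0202,0,-0.076],"twist":0}

```text
time: 16.45
eef_pos: [0.5891, -0.0468, 0.1246]
tcp_rot: [0.717, 0.697, 0.001, 0.001]
contact_force: [8.1, 1.2, -3.6]
opening: 0.802
finger_force: 29.7
```

```bash
python3 - <<'E'
from h import *
im=ctrl.read_camera("scene")
cv2.imwrite("pics/s7.png",cv2.resize(im[120:260,200:360],(640,560),interpolation=cv2.INTER_CUBIC))
s=ctrl.get_state();print(s["eef_pos"],s["contact_force"],s["opening"])
E
```

```text
[ 0.58924713 -0.04562533  0.126736  ] [ 4.02570967  2.09168514 -1.89795253] 0.8014130071725039
```

View pics/s7.png

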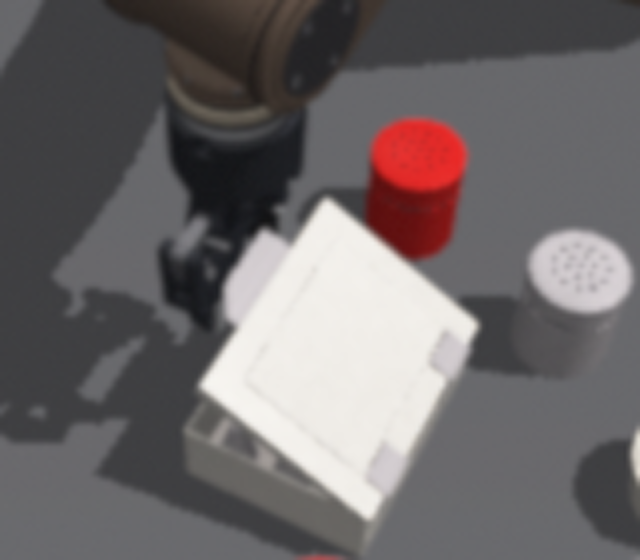

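The lid is rising with the tab held between the fingers, open by about 0.5 rad. The dredger is clear at (575,300). I'll continue along the arc.

Emit:
step_arm:
  motion:
    - {"offset":[0.0083,0,-0.0129],"twist":0}
    - {"offset":[0.0178,0,-0.0249],"twist":0}
    - {"offset":[0.0284,0,-0.0359],"twist":0}
    - {"offset":[0.0401,0,-0.0457],"twist":0}
    - {"offset":[0.0527,0,-0.0544],"twist":0}
    - {"offset":[0.0661,0,-0.0617],"twist":0}
    - {"offset":[0.0802,0,-0.0677],"twist":0}
    - {"offset":[0.0948,0,-0.0722],"twist":0}
    - {"offset":[0.1098,0,-0.0753],"twist":0}
    - {"offset":[0.125,0,-0.0768],"twist":0}
    - {"offset":[0.1403,0,-0.0768],"twist":0}
    - {"offset":[0.1555,0,-0.0753],"twist":0}

```text
time: 17.7
eef_pos: [0.5944, 0.1075, 0.2012]
tcp_rot: [0.717, 0.697, 0.001, 0.003]
contact_force: [7.3, -2.0, 1.8]
opening: 0.799
finger_force: 36.6
```

Emit:
step_arm:
  motion:
    - {"offset":[0.015,0,0.003],"twist":0}
    - {"offset":[0.0296,0,0.0075],"twist":0}
    - {"offset":[0.041,0,0.0122],"twist":0}
    - {"offset":[0.041,0,0.0122],"twist":0}

```text
time: 18.1
eef_pos: [0.5959, 0.1504, 0.1894]
tcp_rot: [0.717, 0.698, 0.003, 0.003]
contact_force: [5.2, 0.8, 5.6]
opening: 0.797
finger_force: 38.7
```

Emit:
step_arm:
  motion:
    - {"offset":[0,0,0],"twist":0}
    - {"offset":[0,0,0],"twist":0}
    - {"offset":[0,0,0],"twist":0}
    - {"offset":[0,0,0],"twist":0}
    - {"offset":[0,0,0],"twist":0}
    - {"offset":[0,0,-0.01],"twist":0}
    - {"offset":[0,0,-0.03],"twist":0}
    - {"offset":[0,0,-0.06],"twist":0}
    - {"offset":[0,0,-0.1],"twist":0}
    - {"offset":[-0.04,0,-0.12],"twist":0}
    - {"offset":[-0.09,0,-0.12],"twist":0}
    - {"offset":[-0.14,0,-0.12],"twist":0}
  gripper: 0.0854

```text
time: 19.3
eef_pos: [0.5899, 0.0085, 0.3102]
tcp_rot: [0.716, 0.698, 0.001, 0.002]
contact_force: [-0.1, 0.2, -0.2]
opening: 1.0
finger_force: 0.0
```

Emit:
step_arm:
  motion:
    - {"offset":[-0.05,0,0],"twist":0}
    - {"offset":[-0.1,0,0],"twist":0}
    - {"offset":[-0.15,0,0],"twist":0}
    - {"offset":[-0.2,0,0],"twist":0}
    - {"offset":[-0.2,0,0],"twist":0}
    - {"offset":[-0.2,0,0],"twist":0}

```text
time: 19.9
eef_pos: [0.5839, -0.1915, 0.3079]
tcp_rot: [0.718, 0.696, 0.0, -0.0]
contact_force: [0.4, 0.3, -0.1]
opening: 1.001
finger_force: 0.0
```

```bash
python3 - <<'E'
from h import *
im=ctrl.read_camera("scene");t=ctrl.read_camera("top")
cv2.imwrite("pics/s8.png",np.hstack([cv2.resize(im[120:320,200:400],(400,400)),cv2.resize(t[90:290,80:280],(400,400))]))
s=ctrl.get_state();print(s["time"],s["eef_pos"],s["contact_force"],s["opening"])
E
```

```text
20.0 [ 0.58421234 -0.18945237  0.30786994] [-0.44240996  0.50554925 -0.68504641] 0.9942510026536463
```

View pics/s8.png

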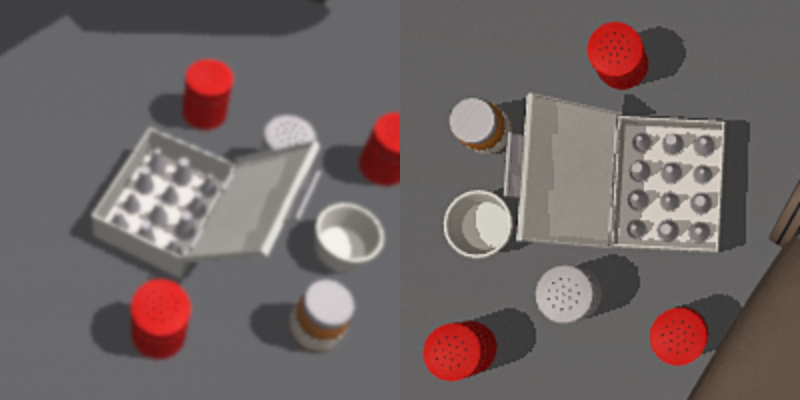

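The lid lies back on its stop with the nozzles visible. The dredger stands upright at (565,293), the ramekin and jar have not moved, and the arm is clear.

```bash
python3 -c "
from plant import ctrl
print(ctrl.sign_off())"
```

```text
the job is handed in; nothing more can be done
None
```

The job is handed in: I pushed the dredger, upright, about 95 mm toward the robot and clear of the swing, then flipped the lid back, where it appears to rest on its stop; the last pictures show the ramekin and jar unmoved and the arm clear, but sign-off returned no verdict.

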